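# Clock the flange in the bonding jig and put the press plate on

### The job

Set up the bonding jig for gluing: turn the flange, without lifting it off its spigot, until its notch squarely faces the arrow engraved on the base plate. Then take the press plate by its handle, bring both holes over the two dowels and lower it gently until it lies flat and fully home on the flange, with the notch still facing the arrow, and let go. Leave everything else on the bench where it is.

Things in the scene. Friction and masses are not known exactly. Their poses are not given: they have to be found in the camera images.
- jig: the bonding jig: a black base plate 150 (x) x 230 (y) x 14 mm, fixed to the bench. Origin: centre of its underside, on the bench; z up; x runs from the middle through the engraved arrow, y through the two dowels. In its middle stands a round steel spigot, 40 mm across, its top 26 mm above the bench, which centres the flange.
- jig_arrow (a point): the mark: tip of a light arrow engraved in the base plate at its +x side, pointing inwards to the spigot; 54.5 mm from the spigot's axis, on the base plate's top face, 14 mm above the bench
- dowel_a (a point): tip of the dowel at the jig's y = +88 mm. Both dowels are upright steel pins on the base plate, 12 mm across, straight up to 44 mm above the bench, then tapering to a 3 mm wide end at 54 mm: this point
- dowel_b (a point): tip of the other, equal dowel, at the jig's y = -88 mm, 54 mm above the bench
- flange_center (a point): the flange: a loose flat aluminium ring, 104 mm outside, 43 mm bore, 18 mm thick, 0.25 to 0.45 kg, lying on the base plate round the spigot (about 1 mm play), so it can only turn; it stays where it is left. Its underside is 14 mm, its top 32 mm above the bench. This point is its centre, half-way up; x points from the centre to the middle of its notch, z up.
- flange_notch (a point): middle of the mouth of the flange's only notch, on the rim 52 mm from the centre, half-way up. The notch is square-sided, 30 mm wide, 16 mm deep (its floor is 36 mm from the centre), open outwards and through the full thickness, so a fingertip can go in from above and push on its side
- plate_grip (a point): centre of the press plate's handle, 50 mm above the plate's underside. The black handle bar runs along y over the plate's middle: about 90 mm clear between its two legs, 16 mm wide (x), 14 mm high, flat-sided, 33 mm clear beneath. When the plate is fully home this point is 82 mm above the bench, over the spigot's axis.
- plate: the press plate: a loose aluminium plate 84 (x) x 206 (y) x 10 mm, 0.4 to 0.75 kg, lying flat on the bench. Origin: centre of its underside. Two through holes, 15 mm across, lie on its y axis at y = +88 and -88 mm. It is the same after half a turn and may go on either way round. Fully home it lies on the flange's top, 32 mm above the bench.
- flange: the flange itself: origin at the centre of its underside, axes as for its centre point
- driver_grip (a point): bystander, leave alone: a screwdriver lying flat, 200 mm long; point on its handle
- tape_center (a point): bystander, leave alone: a roll of masking tape lying flat, 110 mm across, 25 mm high; point at its centre
- caliper_center (a point): bystander, leave alone: a digital caliper lying flat, 235 mm long; point near its middle
- sander_center (a point): bystander, leave alone: a grey hand sanding block, 115 x 62 x 40 mm; point at its centre
- sticks_center (a point): bystander, leave alone: a white cup of wooden mixing sticks, 80 mm across, 140 mm high with the sticks; point half-way up the cup
- wash_bottle_center (a point): bystander, leave alone: a wash bottle with a red cap and spout, 72 mm across, 190 mm high; point 60 mm above its foot
- cartridge_center (a point): bystander, leave alone: a standing adhesive cartridge, 49 mm across, 207 mm high; point 86 mm above its foot
Things that resemble listed ones, but are neither listed nor needed, are in the scene too. Leave any brown look-alike of the flange alone.

How it is judged:
On the way, in this order (a step that is already met when the one before it is completed fails the run):
1. the flange's notch faces the arrow while the press plate is still away from the jig (angle between the x axis of flange_center and the x axis of jig, either way round below 0.087 rad and horizontal distance between flange_notch and jig_arrow below 0.02 m and horizontal distance between plate_grip and jig above 0.08 m), for 0.3 s.
2. the press plate is fully home over both dowels, flat on the flange (z of plate_grip in the frame of jig between 0.079 and 0.084 m and angle between plate_grip's own z axis and vertical below 0.035 rad and angle between the y axis of plate_grip and the y axis of jig, either way round below 0.05 rad and x of plate_grip in the frame of jig between -0.004 and 0.004 m and y of plate_grip in the frame of jig between -0.004 and 0.004 m), for 0.2 s.
At the end, for the whole second after the job is handed in: The notch faces the arrow within 5 degrees; the press plate lies home over both dowels, flat on the flange (handle point within 4 mm of the jig's axis in x and y, 79 to 84 mm above the bench, tilt under 2 degrees, in line with the dowels within 3 degrees), released and at rest (all of step 2 and angle between the x axis of flange_center and the x axis of jig, either way round below 0.087 rad and horizontal distance between flange_notch and jig_arrow below 0.02 m and linear speed of plate below 0.02 m/s and angular speed of flange below 0.1 rad/s); the robot touches nothing.
It fails at once if the flange is lifted off its seat on the spigot by more than 8 mm (z of flange in the frame of jig above 0.022 m).
It fails at once if the press plate is dropped onto the jig instead of lowered (faster than 0.4 m/s just above its seat) (horizontal distance between plate_grip and jig below 0.03 m and z of plate_grip in the frame of jig below 0.105 m and linear speed of plate above 0.4 m/s).
It fails at once if a bystander is shifted by more than 30 mm (distance of any of tape_center, caliper_center, sander_center, sticks_center, wash_bottle_center, cartridge_center, driver_grip from where it was at the start of the episode above 0.03 m).
It also fails if it takes over 72 s, if anything falls off the work surface, if the arm or the gripper's body presses on something with over 40 N, if the wrist force passes 120 N, or if a joint passes its speed limit or range.

### The arm

A 7-joint arm with a two-finger parallel gripper is mounted at the origin on the work surface. World frame = base frame: x ahead of the robot, y to its left, z up, the work surface at z = 0. Lengths are in m, angles in rad, forces in N, time in s.
With the tool pointing down it reaches from about 0.4 to 0.875 m from the base axis. Payload 19.3 kg.
Tool frame: the origin (TCP) lies on the centre line of the jaws, within the pads' length; the fingertips stand 14 mm ahead of it and the grasp point (between the pads) lies 5 mm behind it; x points along the fingers, y is the direction in which the jaws open and shut, and the axes are right-handed (so a half turn about x gives the same grasp; the last joint's range is limited). The gripper opens to 85 mm and grips with 20 to 120 N. Pads are 22 mm wide; open, the fingers measure 114 mm over their backs; the gripper's body (76 mm by 85 mm) begins 54 mm behind the grasp point. The pads swing forward as they close: fully open they stand 13 mm farther back than shut.
Start: joints at [-1.213, 0.521, -0.036, 1.599, 0.021, 1.021, -0.113], TCP at [0.259, 0.569, 0.245] pointing down, gripper open.
Joint ranges: [-2.91, 2.91], [-0.3, 2.13], [-1.5, 1.42], [0.17, 2.43], [-1.26, 4.41], [0.16, 1.93], [-2.52, 2.52]. Speed limits (rad/s): [1.89, 1.89, 2.39, 2.39, 3.01, 3.01, 3.01].

### API

Orientations are given as [roll, pitch, yaw] about the fixed x, y, z axes, in that order (R = Rz(yaw) Ry(pitch) Rx(roll)).
In Python, from workcell import monitor, optics, bot gives the robot as it stands.
- The arm moves only by the tool arm_command, never from a script. Its arguments are lists of equal length, an entry for each row: "delta_pos": the shift along the tool's x, y, z as a fraction of full scale, a list of three; "rotation": the turn, a rotation vector about the tool's x, y, z as a fraction of full scale, a list of three. In form: {"delta_pos": [[dx, dy, dz], ...], "rotation": [[wx, wy, wz], ...]}. A call has 1 to 10 rows; each row shifts and turns the pose as measured when the row begins, along the tool's axes as they then stand; what a row does not reach is not made up. Full scale, the value 1, is 30 mm for a shift and 6 degrees for a turn. A row lasts 1/10 s, in which the tool goes at most 50 mm and 8.59 degrees, less where a joint would pass 70% of its speed; a pose out of reach is approached as far as the arm can. A call with a number of a shift or a turn outside -1 to 1 is refused whole. A call with a gripper value outside its range is refused whole. "gripper" is the closure, from -1 (fully open) to 1 (shut), so that 0 is half open, set as the call begins (left out, the last holds). The fingers move at their own pace and stop on an object; "grip_force" is the grip in N (left out, the last holds). Time passes only in rows, so rows that do not move let the fingers close. It gives the time, the measured TCP pose, the force and the opening at its end, in the units of the state.
- monitor.observe(): the state, without advancing time (a new reading comes with each control period).
- optics.grab_frame(name): name is "scene" or "side" or "wrist"; returns the picture (384x512x3 uint8, red, green, blue); there is no depth.
- optics.camera_params(name): a dict with "fx", "fy", "cx", "cy" (pixels), "dist_coeffs" ([k1, k2, p1, p2, k3] as OpenCV has them; the pictures are not rectified), "origin" and "rotation" of the camera in the world. Camera axes: x right, y down, z forward; pixel columns grow to the right and rows downward; lengths in m; the calibration is good to about 2 mm. A picture is of the moment at which its call begins: read the wrist's pose just before it. camera_params takes no time and is no camera call; for the wrist camera it gives the pose at the moment of the call.
- bot.job_done(): hands the job in, once; it reports no verdict.
The state is a dict: "clock": time; "qpos": joint angles; "qd": joint speeds; "joint_efforts": joint torques, N m; "position": TCP position; "tool_rot": TCP orientation; "force": force on the tool from outside, world axes, zero at the start; "moment": the same for the moment, N m; "grip_width": finger opening in m.
Only numpy, scipy, OpenCV 4.12 (cv2) and the standard library are available. Lean on these libraries where they do the work, as an engineer would, in place of code of your own. Each camera call takes 0.05 s, during which the arm holds its last target. There are 200 camera calls.

## Working session

There is one attempt and no reset: what is moved stays moved. The work goes in short steps, Python scripts to look and compute and a tool call to move; the robot and the scene stay as the last step left them, time stands still between calls to the robot, and variables do not carry over. Pictures are saved under pics/ and viewed, about 8 in all and at most 12, crops included, and the job is handed in when it is done.

Besides the shell and the picture viewer there is one more tool, called after "Call:" as name(argument=value, ...) on one line, values as JSON. arm_command: Moves the arm, as the interface text tells. Its arguments: {"type":"object","properties":{"delta_pos":{"type":"array","items":{"type":"array","items":{"type":"number"}}},"rotation":{"type":"array","items":{"type":"array","items":{"type":"number"}}},"gripper":{"type":"number"},"grip_force":{"type":"number"}},"required":["delta_pos","rotation"]}

```bash
mkdir -p pics; cat > h.py <<'E'
import numpy as np, cv2
from workcell import monitor, optics, bot
def grab(name,fn=None):
    p=optics.camera_params(name); im=np.array(optics.grab_frame(name))
    if fn: cv2.imwrite('pics/'+fn+'.png',im[:,:,::-1])
    return im,p
def KD(p):
    return np.array([[p['fx'],0,p['cx']],[0,p['fy'],p['cy']],[0,0,1.]]),np.array(p['dist_coeffs'],float)
def cast(p,uv,z):
    K,D=KD(p); uv=np.array(uv,float).reshape(-1,1,2)
    n=cv2.undistortPoints(uv,K,D).reshape(-1,2)
    d=np.c_[n,np.ones(len(n))]@np.array(p['rotation']).T; o=np.array(p['origin'])
    return o+d*((z-o[2])/d[:,2])[:,None]
def proj(p,X):
    K,D=KD(p); R=np.array(p['rotation']).T; X=np.array(X,float).reshape(-1,3)
    return cv2.projectPoints(X,cv2.Rodrigues(R)[0],-R@np.array(p['origin']),K,D)[0].reshape(-1,2)
E
python3 - <<'E'
from h import *
np.set_printoptions(precision=4,suppress=True)
print(monitor.observe())
a,p=grab('scene','scene0'); print(p)
b,q=grab('side','side0'); print(q)
E
```

```text
{'clock': 0.0, 'qpos': array([-1.2132,  0.522 , -0.0363,  1.6   ,  0.0212,  1.0211, -0.1128]), 'qd': array([-0.0008,  0.0004,  0.0008, -0.0011,  0.0012, -0.0007, -0.0004]), 'joint_efforts': array([  0.0001, -92.7124,   1.9806, -36.9928,   0.018 ,   0.0082,
        -0.0001]), 'position': array([0.2592, 0.5684, 0.2447]), 'tool_rot': array([-1.5202,  1.5696, -1.9481]), 'force': array([-0.1164,  0.9044, -0.2022]), 'moment': array([0.0246, 0.043 , 0.0427]), 'grip_width': 0.08532775650558877}
{'fx': 475.0513743969295, 'fy': 475.0513743969295, 'cx': 254.180406656206, 'cy': 190.00798315309268, 'dist_coeffs': array([-0.1859,  0.    ,  0.    ,  0.    ,  0.    ]), 'origin': array([ 1.5637, -0.8977,  0.9383]), 'rotation': array([-2.136 ,  0.0039,  0.8542])}
{'fx': 365.6640770378361, 'fy': 365.6640770378361, 'cx': 253.06773384371354, 'cy': 196.171148883918, 'dist_coeffs': array([-0.0717,  0.    ,  0.    ,  0.    ,  0.    ]), 'origin': array([-0.0055, -0.8191,  0.9704]), 'rotation': array([-2.3197,  0.0032, -0.6433])}
```

View pics/scene0.png

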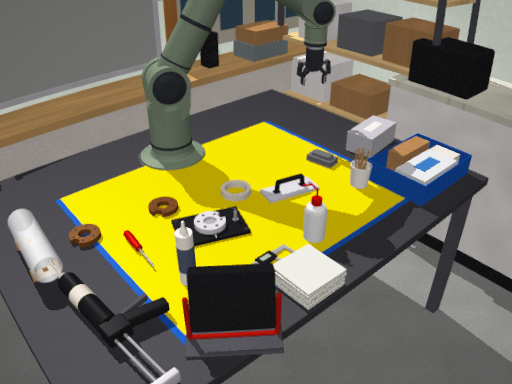

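View pics/side0.png

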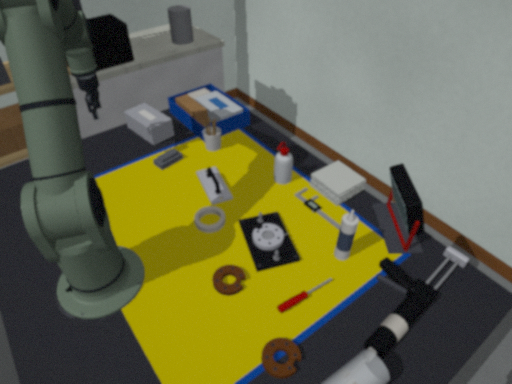

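The scene picture shows the jig with its white flange at about (210,222), and the press plate at about (287,188). In the side picture they are at (268,237) and (213,184). Next: rough positions and enlarged crops.

```bash
python3 - <<'E'
s=open('h.py').read()
s=s.replace("def grab(","from scipy.spatial.transform import Rotation as Ro\ndef grab(",1)
s=s.replace("    p=optics.camera_params(name); ","    p=dict(optics.camera_params(name)); p['rotation']=Ro.from_euler('xyz',p['rotation']).as_matrix(); ")
open('h.py','w').write(s)
E
python3 - <<'E'
from h import *
np.set_printoptions(precision=4,suppress=True)
a,p=grab('scene'); b,q=grab('side')
print(cast(p,[(210,222)],.032),cast(q,[(268,237)],.032))
print('plate',cast(p,[(287,189)],.01),cast(q,[(213,184)],.01))
for n,uv in dict(tape=(236,188),bottle=(315,240),cup=(360,186),sander=(322,158),cart=(188,283),cal=(270,257)).items(): print(n,cast(p,[uv],0.0))
c=cv2.resize(a[165:265,155:340],None,fx=4,fy=4,interpolation=cv2.INTER_CUBIC)
cv2.imwrite('pics/c1.png',c[:,:,::-1])
print(Ro.from_euler('xyz',monitor.observe()['tool_rot']).as_matrix())
w,r=grab('wrist'); print(r)
E
```

```text
[[ 0.5349 -0.1954  0.032 ]] [[ 0.5167 -0.2015  0.032 ]]
plate [[0.5319 0.1557 0.01  ]] [[0.5267 0.1634 0.01  ]]
tape [[0.3905 0.0299 0.    ]]
bottle [[0.7969 0.0215 0.    ]]
cup [[0.6882 0.3889 0.    ]]
sander [[0.4449 0.4448 0.    ]]
cart [[ 0.6936 -0.3942  0.    ]]
cal [[ 0.7628 -0.1414  0.    ]]
[[-0.0002  0.4149  0.9099]
 [-0.0006  0.9099 -0.4149]
 [-1.     -0.0006  0.0001]]
{'fx': 324.0531859770968, 'fy': 324.0531859770968, 'cx': 258.9518684382948, 'cy': 193.69513163541862, 'dist_coeffs': array([-0.084,  0.   ,  0.   ,  0.   ,  0.   ]), 'origin': array([0.1833, 0.6031, 0.3733]), 'rotation': array([[ 0.4147,  0.8613,  0.2935],
       [ 0.9099, -0.3921, -0.1351],
       [-0.0013,  0.3231, -0.9464]])}
```

View pics/c1.png

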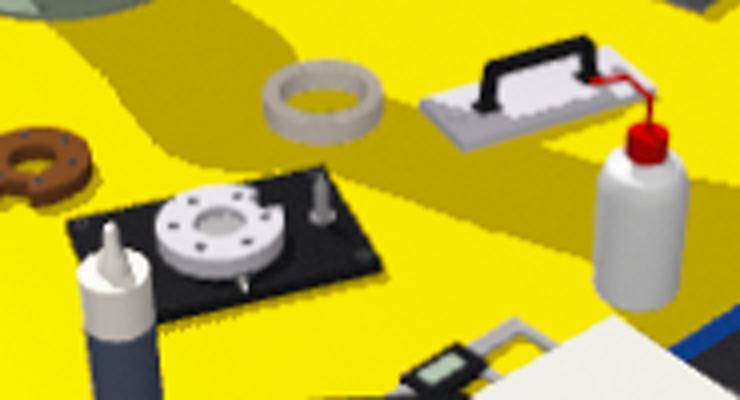

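The flange is near (0.526,-0.198) and its notch faces roughly toward dowel A. The plate is near (0.53,0.16). I'll move the wrist over the plate for a close look.

Call:
arm_command(delta_pos=[[-0.22, -0.53, 1], [-0.22, -0.53, 1], [-0.22, -0.53, 1], [-0.22, -0.53, 1], [-0.22, -0.53, 1], [-0.22, -0.53, 1], [-0.22, -0.53, 1], [-0.22, -0.53, 1], [-0.22, -0.53, 1], [-0.22, -0.53, 1]], rotation=[[0, 0, 0], [0, 0, 0], [0, 0, 0], [0, 0, 0], [0, 0, 0], [0, 0, 0], [0, 0, 0], [0, 0, 0], [0, 0, 0], [0, 0, 0]])

```text
clock: 1.25
position: [0.47, 0.2928, 0.3115]
tool_rot: [-2.291, 1.567, -2.711]
force: [0.5, -0.0, -0.7]
grip_width: 0.0853
```

Call:
arm_command(delta_pos=[[0, 0, 0], [0, 0, 0], [0, 0, 0], [0, 0, 0], [0, 0, 0], [0, 0, 0], [0, 0, 0], [0, 0, 0], [0, 0, 0], [0, 0, 0]], rotation=[[1, 0, 0], [1, 0, 0], [1, 0, 0], [1, 0, 0], [1, 0, 0], [1, 0, 0], [1, 0, 0], [1, 0, 0], [1, 0, 0], [0, 0, 0]])

```text
clock: 2.25
position: [0.4737, 0.2866, 0.3124]
tool_rot: [-0.722, 1.568, -2.131]
force: [0.1, 0.0, 0.4]
grip_width: 0.0856
```

```bash
cat >> h.py <<'E'
def state():
    s=monitor.observe(); R=Ro.from_euler('xyz',s['tool_rot']).as_matrix()
    psi=np.degrees(np.arctan2(R[1,2],R[0,2]))
    return s,R,psi
def show(target=None,psi_t=None):
    s,R,psi=state()
    print('t %.2f pos %s psi %.2f tilt %.2f w %.4f F %s q %s'%(s['clock'],np.round(s['position'],4),psi,np.degrees(np.arccos(-R[2,0])),s['grip_width'],np.round(s['force'],1),np.round(s['qpos'],2)))
    if target is not None:
        d=R.T@(np.array(target)-s['position']); print('delta tool (units of 30mm)',np.round(d/.03,3))
    if psi_t is not None:
        print('rot x units', round(((psi-psi_t+180)%360-180)/6,3))
    lev=R.T@np.cross(R[:,0],[0,0,-1]); print('level rotvec units',np.round(np.degrees(lev)/6,3))
E
python3 - <<'E'
from h import *
show((0.53,0.2,0.33))
grab('wrist','w1')
E
```

```text
t 2.25 pos [0.4737 0.2866 0.3124] psi -80.69 tilt 0.15 w 0.0856 F [0.1 0.  0.4] q [-0.84  0.35  0.25  1.72 -0.1   1.09 -0.4 ]
delta tool (units of 30mm) [-0.584  1.382  3.153]
level rotvec units [0.    0.019 0.017]
```

View pics/w1.png

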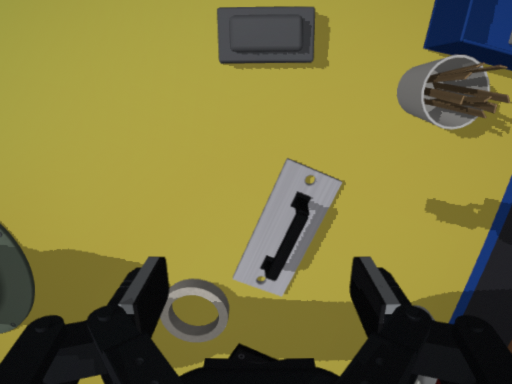

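The wrist picture shows the plate with corners near (288,158), (344,182), (283,295) and (234,278), and holes at (310,180) and (262,280). The tape is to its left, and the sander and cup are farther up. I'll refine these with contours.

```bash
python3 - <<'E'
from h import *
im=cv2.imread('pics/w1.png')[:,:,::-1]; p=dict(optics.camera_params('wrist')); p['rotation']=Ro.from_euler('xyz',p['rotation']).as_matrix()
hsv=cv2.cvtColor(im.copy(),cv2.COLOR_RGB2HSV)
yel=((hsv[...,1]>120)&(hsv[...,2]>60)&(hsv[...,0]>15)&(hsv[...,0]<40))
m=np.zeros(yel.shape,np.uint8); m[140:310,228:350]=255*(~yel[140:310,228:350])
n,l,st,c=cv2.connectedComponentsWithStats(m); k=1+np.argmax(st[1:,4]); print(st[1:])
cn=max(cv2.findContours((l==k).astype(np.uint8),cv2.RETR_EXTERNAL,cv2.CHAIN_APPROX_NONE)[0],key=cv2.contourArea)
P=cast(p,cn.reshape(-1,2)+0.0,0.010)[:,:2]
r=cv2.minAreaRect((P*1000).astype(np.float32)); print(r)
print('dark pixels')
mk=(hsv[...,2]<40).astype(np.uint8); M=np.zeros_like(mk); M[190:282,258:318]=mk[190:282,258:318]
ys,xs=np.nonzero(M); Q=cast(p,np.c_[xs,ys],.057)[:,:2]; r2=cv2.minAreaRect((Q*1000).astype(np.float32)); print(r2)
H=cast(p,[(310,180),(262,280)],.01); print(H,H.mean(0),np.linalg.norm(H[0]-H[1]),np.degrees(np.arctan2(*(H[0]-H[1])[[1,0]])))
E
```

```text
[[ 232  158  111  139 7602]
 [ 228  303    1    7    7]]
((529.8077392578125, 168.89169311523438), (209.1805419921875, 87.54878997802734), 76.82426452636719)
dark pixels
((526.1962890625, 183.21966552734375), (129.00006103515625, 26.437210083007812), 76.8441390991211)
[[0.5501975  0.25439549 0.01      ]
 [0.51192195 0.08346812 0.01      ]] [0.53105973 0.16893181 0.01      ] 0.17516045162347588 77.37805269915978
```

Call:
arm_command(delta_pos=[[0, -0.12, 1], [0, -0.12, 1], [0, -0.12, 1], [0, -0.12, 1], [0, -0.12, 1], [0, -0.12, 1], [0, -0.12, 1], [0, -0.12, 1], [0, -0.12, 1], [0, -0.12, 1]], rotation=[[0, 0, 0], [0, 0, 0], [0, 0, 0], [0, 0, 0], [0, 0, 0], [0, 0, 0], [0, 0, 0], [0, 0, 0], [0, 0, 0], [0, 0, 0]])

```text
clock: 3.3
position: [0.4933, -0.0218, 0.3128]
tool_rot: [-0.734, 1.57, -2.092]
force: [0.5, 0.1, -0.5]
grip_width: 0.0851
```

Call:
arm_command(delta_pos=[[0, -0.1, 1], [0, -0.1, 1], [0, 0, 0]], rotation=[[0, 0, 0], [0, 0, 0], [0, 0, 0]])

```text
clock: 3.6
position: [0.5, -0.0882, 0.3133]
tool_rot: [-0.064, 1.569, -1.414]
force: [-0.4, -0.4, 0.1]
grip_width: 0.0853
```

```bash
python3 - <<'E'
from h import *
show()
im,p=grab('wrist','w2'); 
import pickle; pickle.dump(p,open('w2.pkl','wb'))
E
```

```text
t 3.60 pos [ 0.5    -0.0882  0.3133] psi -77.38 tilt 0.13 w 0.0853 F [-0.4 -0.4  0.1] q [-0.28  0.28  0.42  1.83 -0.13  1.06  0.41]
level rotvec units [-0.     0.021  0.001]
```

View pics/w2.png

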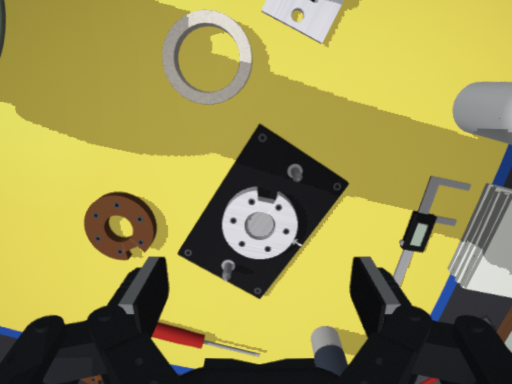

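The jig is centred near (262,212). The flange centre is at (260,223), its notch near (268,190), the arrow at about (296,242), and the dowels at (294,170) and (229,267). The cartridge is at the bottom, at (328,345). Measuring now.

```bash
cat > jig.py <<'E'
from h import *
def jigmeas(im,p,roi):
    x0,x1,y0,y1=roi; hsv=cv2.cvtColor(im.copy(),cv2.COLOR_RGB2HSV)
    R=np.zeros(im.shape[:2],bool); R[y0:y1,x0:x1]=1
    yel=(hsv[...,1]>120)&(hsv[...,2]>60)&(hsv[...,0]>15)&(hsv[...,0]<40)
    big=lambda m: max(cv2.findContours(m.astype(np.uint8),cv2.RETR_EXTERNAL,cv2.CHAIN_APPROX_NONE)[0],key=cv2.contourArea)
    P=cast(p,big(R&~yel).reshape(-1,2)*1.,.014)[:,:2]
    r=cv2.minAreaRect((P*1000).astype(np.float32)); print('base',r)
    wh=R&(hsv[...,1]<60)&(hsv[...,2]>120); n,l,st,c=cv2.connectedComponentsWithStats(wh.astype(np.uint8))
    k=1+np.argmax(st[1:,4]); F=cast(p,big(l==k).reshape(-1,2)*1.,.032)[:,:2]
    ctr=F.mean(0)
    for _ in range(20):   # circle fit, rim points only
        d=np.linalg.norm(F-ctr,axis=1); g=F[abs(d-.052)<.004] if _>3 else F
        s=np.linalg.lstsq(np.c_[2*g,np.ones(len(g))],(g**2).sum(1),rcond=None)[0]; ctr=s[:2]
    rad=np.sqrt(s[2]+ctr@ctr); d=np.linalg.norm(F-ctr,axis=1)
    nt=F[d<.043]; a=nt-ctr; ang=np.arctan2(a[:,1],a[:,0])
    m=a.mean(0); print('flange',ctr,rad,'notch n',len(nt),'ang',np.degrees(np.arctan2(m[1],m[0])),'depth',d.min())
    return wh
E
python3 - <<'E'
from jig import *
import pickle
im=cv2.imread('pics/w2.png')[:,:,::-1]; p=pickle.load(open('w2.pkl','rb'))
wh=jigmeas(im,p,(170,352,118,302))
t=cast(p,[(294,168),(229,264)],.054); print('dowels',t,t.mean(0),np.linalg.norm(t[0]-t[1]),np.degrees(np.arctan2(*(t[0]-t[1])[[1,0]])))
tip=cast(p,[(292,240),(299,243)],.014);print(tip)
c=cv2.resize(im[115:305,170:360],None,fx=3,fy=3,interpolation=cv2.INTER_CUBIC)
cv2.imwrite('pics/c2.png',c[:,:,::-1])
E
```

```text
base ((522.9407958984375, -190.0623779296875), (231.10693359375, 149.22608947753906), 69.79838562011719)
flange [ 0.52263702 -0.18867933] 0.05243620513830547 notch n 21 ang 90.12575121510365 depth 0.03527630493146962
dowels [[ 0.54537692 -0.09476232  0.054     ]
 [ 0.49271189 -0.24554238  0.054     ]] [ 0.5190444  -0.17015235  0.054     ] 0.15971297503687237 70.74651930480971
[[ 0.57674915 -0.21000016  0.014     ]
 [ 0.58812163 -0.21255586  0.014     ]]
```

View pics/c2.png

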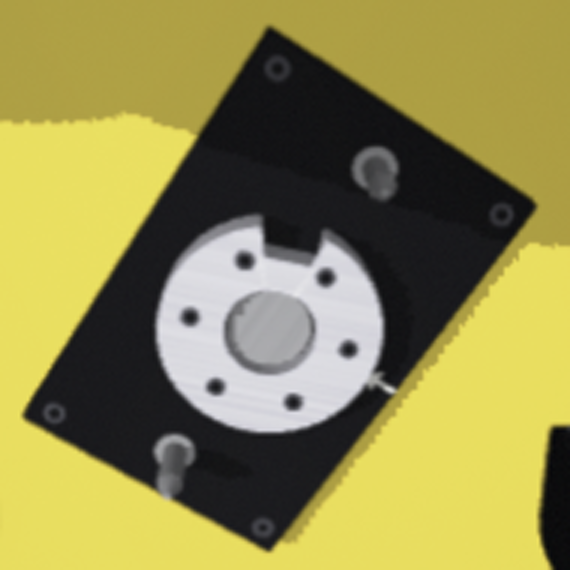

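Checks: the base rectangle is 231 x 149 mm at (0.523,-0.190), with y at 69.8° and x at -20.2°. The flange fit gives radius 52.4 mm and the notch at about 90°. The arrow tip is 58 mm out at -20.3°, which is consistent. The flange must turn about -110° (clockwise). I'll shut the jaws and put them in the notch with the jaw axis radial (psi 0).

Call:
arm_command(delta_pos=[[0, 0, 0], [0, 0, 0], [0, 0, 0], [0, 0, 0], [0, 0, 0], [0, 0, 0], [0, 0, 0], [0, 0, 0], [0, 0, 0], [0, 0, 0]], rotation=[[-1, 0, 0], [-1, 0, 0], [-1, 0, 0], [-1, 0, 0], [-1, 0, 0], [-1, 0, 0], [-1, 0, 0], [-1, 0, 0], [-1, 0, 0], [-1, 0, 0]], gripper=1)

```text
clock: 4.65
position: [0.5, -0.0761, 0.3129]
tool_rot: [2.268, 1.569, 2.044]
force: [1.1, 0.8, 0.1]
grip_width: -0.0003
```

Call:
arm_command(delta_pos=[[0, 0, 0], [0, 0, 0], [0, 0, 0], [0, 0, 0]], rotation=[[-1, 0, 0], [-1, 0, 0], [-0.9, 0, 0], [0, 0, 0]])

```text
clock: 5.05
position: [0.4999, -0.0718, 0.313]
tool_rot: [1.777, 1.568, 1.887]
force: [0.7, 0.1, 0.5]
grip_width: -0.0001
```

```bash
python3 - <<'E'
from h import *
show((.5226,-.1357,.12),0)
import pickle
p=pickle.load(open('w2.pkl','rb'))
t=cast(p,[(296.5,179),(226,278)],.054); print('dowels',t,t.mean(0),np.linalg.norm(t[0]-t[1]),np.degrees(np.arctan2(*(t[0]-t[1])[[1,0]])))
E
```

```text
t 5.05 pos [ 0.4999 -0.0718  0.313 ] psi 6.28 tilt 0.17 w -0.0001 F [0.7 0.1 0.5] q [-0.09  0.26  0.15  1.83 -0.05  1.06  1.75]
delta tool (units of 30mm) [ 6.425 -2.22   0.521]
rot x units 1.047
level rotvec units [ 0.    -0.006 -0.028]
dowels [[ 0.55198328 -0.10775793  0.054     ]
 [ 0.49281333 -0.26868983  0.054     ]] [ 0.52239831 -0.18822388  0.054     ] 0.17146474048108193 69.81300335733536
```

Call:
arm_command(delta_pos=[[1, -0.37, 0.085], [1, -0.37, 0.085], [1, -0.37, 0.085], [1, -0.37, 0.085], [1, -0.37, 0.085], [1, -0.37, 0.085], [0.8, 0, 0], [0.5, 0, 0], [0, 0, 0]], rotation=[[0.2, 0, 0], [0.2, 0, 0], [0.2, 0, 0], [0.2, 0, 0], [0.2, 0, 0], [0, 0, 0], [0, 0, 0], [0, 0, 0], [0, 0, 0]])

```text
clock: 5.95
position: [0.5219, -0.1322, 0.0866]
tool_rot: [0.968, 1.565, 0.962]
force: [0.3, 0.4, 0.1]
grip_width: -0.0001
```

```bash
python3 - <<'E'
from h import *
show((.5226,-.1357,.034),0)
grab('wrist','w3')
E
```

```text
t 5.95 pos [ 0.5219 -0.1322  0.0866] psi -0.36 tilt 0.35 w -0.0001 F [0.3 0.4 0.1] q [ 0.05  0.62  0.13  1.96 -0.15  0.57  1.84]
delta tool (units of 30mm) [ 1.754 -0.126  0.017]
rot x units -0.061
level rotvec units [-0.     0.033 -0.048]
```

View pics/w3.png

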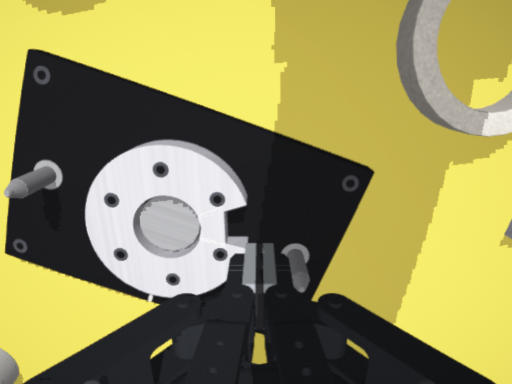

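The shut fingertips (260,265) stand between the notch (mouth at about (247,205) to (247,238)) and dowel A at (300,270). I'll check the numbers before descending.

```bash
python3 - <<'E'
from h import *
p=dict(optics.camera_params('wrist')); p['rotation']=Ro.from_euler('xyz',p['rotation']).as_matrix()
print(cast(p,[(247,205),(226,208)],.032),'spigot',cast(p,[(169,222)],.026),'floor low corner z14',cast(p,[(248,250),(226,237)],.032))
c=np.array([.5226,-.1887])
for a in (90,):
  for r,t in ((.036,-.015),(.052,-.015),(.036,.015),(.052,.015)):
    u=np.array([np.cos(np.radians(a)),np.sin(np.radians(a))]); v=np.array([-u[1],u[0]])
    print(r,t,proj(p,[*(c+r*u+t*v),.032]))
print('tips',proj(p,[.5219,-.1322,.0726]),'circle L/T/R',proj(p,[[.5226,-.2407,.032],[.4706,-.1887,.032]]))
E
```

```text
[[ 0.50897374 -0.13914157  0.032     ]
 [ 0.51084182 -0.15197321  0.032     ]] spigot [[ 0.5226615  -0.18973055  0.026     ]] floor low corner z14 [[ 0.53981787 -0.13907451  0.032     ]
 [ 0.53047658 -0.15277019  0.032     ]]
0.036 -0.015 [[226.57322952 247.0366489 ]]
0.052 -0.015 [[251.66449164 246.90007081]]
0.036 0.015 [[224.59006777 203.0293942 ]]
0.052 0.015 [[250.99101757 202.85469162]]
tips [[258.80475219 257.89913867]] circle L/T/R [[ 88.02329002 225.82221317]
 [159.51116057 143.02407457]]
```

```bash
python3 - <<'E'
from h import *
import pickle
p=pickle.load(open('w2.pkl','rb'))
m=cast(p,[(170+u/3,115+v/3) for u,v in ((262,216),(324,234),(264,258),(312,266),(270,330))],.032)[:,:2]
c=np.array([.5226,-.1887])
for x in m: d=x-c; print(x,np.linalg.norm(d),np.degrees(np.arctan2(d[1],d[0])))
im=cv2.imread('pics/w3.png'); cv2.imwrite('pics/c3.png',cv2.resize(im[170:320,150:350],None,fx=4,fy=4,interpolation=cv2.INTER_CUBIC))
E
```

```text
[ 0.50804218 -0.1355815 ] 0.055077266548715795 105.32632742504363
[ 0.53680789 -0.1377612 ] 0.052883126886584565 74.41510528367544
[ 0.51321564 -0.15471406] 0.035257767128364106 105.43614060071448
[ 0.53514679 -0.15373976] 0.037143506203523455 70.25757872375053
[ 0.5236196  -0.18865646] 0.0010205271717625833 2.445463786129568
```

View pics/c3.png

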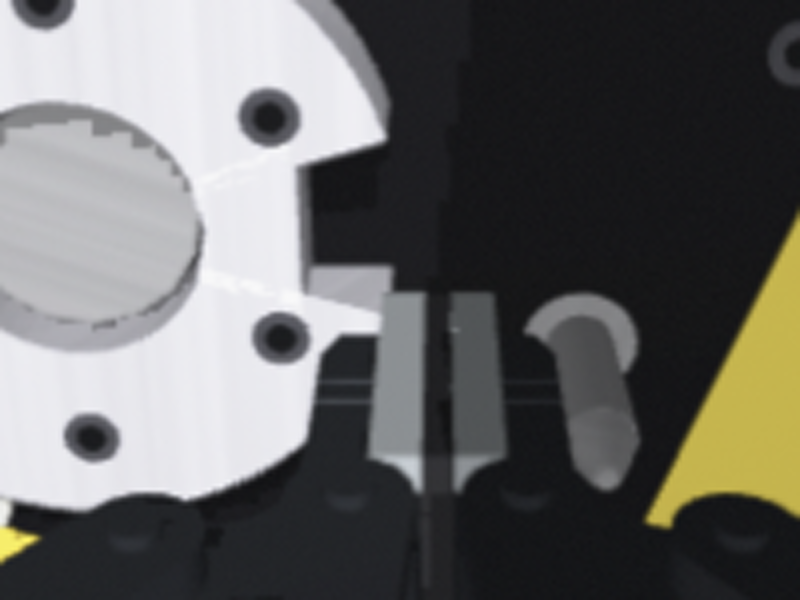

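The corner angles of 105° and 74° put the notch at 90°, as expected. Descending into the notch.

Call:
arm_command(delta_pos=[[0, -0.13, 0.02], [0.4, 0, 0], [0.4, 0, 0], [0.4, 0, 0], [0.4, 0, 0], [0, 0, 0]], rotation=[[0, 0.03, -0.05], [0, 0, 0], [0, 0, 0], [0, 0, 0], [0, 0, 0], [0, 0, 0]])

```text
clock: 6.6
position: [0.5249, -0.1356, 0.0383]
tool_rot: [-0.181, 1.565, -0.188]
force: [-1.1, 0.7, 0.8]
grip_width: -0.0002
```

```bash
python3 - <<'E'
from h import *
show((.5226,-.1367,.037),0)
E
```

```text
t 6.60 pos [ 0.5249 -0.1356  0.0383] psi -0.36 tilt 0.31 w -0.0002 F [-1.1  0.7  0.8] q [ 0.06  0.71  0.11  1.96 -0.16  0.47  1.85]
delta tool (units of 30mm) [ 0.043 -0.037 -0.075]
rot x units -0.061
level rotvec units [0.    0.051 0.009]
```

Call:
arm_command(delta_pos=[[0, -0.03, 0.185], [0, -0.01, 0.185], [0, -0.01, 0.185], [0, -0.01, 0.185], [0, -0.01, 0.185], [0, -0.01, 0.185], [0, 0, 0]], rotation=[[1, 0, 0], [1, 0, 0], [1, 0, 0], [1, 0, 0], [1, 0, 0], [1, 0, 0], [0, 0, 0]])

```text
clock: 7.3
position: [0.554, -0.1463, 0.0369]
tool_rot: [2.943, 1.568, 2.284]
force: [-0.2, 0.2, 0.2]
grip_width: -0.0001
```

```bash
cat >> h.py <<'E'
C=np.array([.5226,-.1887])
def polar(ang_t,r_t,z_t,psi_t):
    s,R,psi=state(); d=s['position'][:2]-C
    print('r %.4f ang %.2f'%(np.linalg.norm(d),np.degrees(np.arctan2(d[1],d[0]))))
    a=np.radians(ang_t); show((C[0]+r_t*np.cos(a),C[1]+r_t*np.sin(a),z_t),psi_t)
E
python3 - <<'E'
from h import *
polar(50,.053,.038,-40)
E
```

```text
r 0.0527 ang 53.49
t 7.30 pos [ 0.554  -0.1463  0.0369] psi -37.78 tilt 0.14 w -0.0001 F [-0.2  0.2  0.2] q [-0.04  0.76  0.28  1.88 -0.38  0.55  1.4 ]
delta tool (units of 30mm) [-0.036  0.009  0.107]
rot x units 0.37
level rotvec units [ 0.    -0.023 -0.005]
```

Call:
arm_command(delta_pos=[[0, -0.01, 0.185], [0, -0.01, 0.185], [0, -0.01, 0.185], [0, -0.01, 0.185], [0, -0.01, 0.185], [0, -0.01, 0.185], [0, -0.01, 0.185], [0, -0.01, 0.185], [0, 0, 0]], rotation=[[1, 0, 0], [1, 0, 0], [1, 0, 0], [1, 0, 0], [1, 0, 0], [1, 0, 0], [1, 0, 0], [1, 0, 0], [0, 0, 0]])

```text
clock: 8.2
position: [0.5741, -0.1808, 0.0362]
tool_rot: [-2.792, 1.563, 1.995]
force: [0.0, 0.4, -0.5]
grip_width: -0.0
```

```bash
python3 - <<'E'
from h import *
polar(-20.2,.053,.038,-110.2)
im,p=grab('wrist','w4')
E
```

```text
r 0.0521 ang 8.76
t 8.20 pos [ 0.5741 -0.1808  0.0362] psi -85.71 tilt 0.47 w -0.0000 F [ 0.   0.4 -0.5] q [-0.12  0.85  0.5   1.81 -0.63  0.66  0.83]
delta tool (units of 30mm) [-0.065 -0.123  0.867]
rot x units 4.082
level rotvec units [-0.    -0.073  0.027]
```

View pics/w4.png

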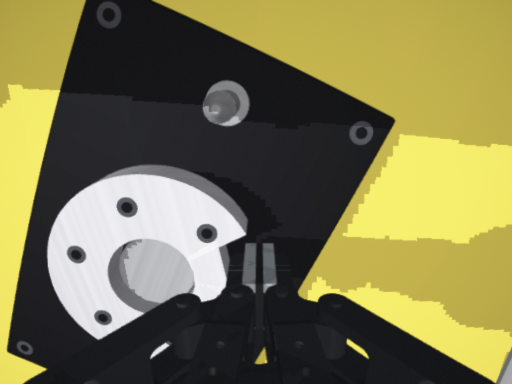

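The flange is following. The fingers are in the notch, and its trailing corner is at about (247,236).

```bash
cat >> h.py <<'E'
def wp():
    p=dict(optics.camera_params('wrist')); p['rotation']=Ro.from_euler('xyz',p['rotation']).as_matrix(); return p
E
python3 - <<'E'
from h import *
m=cast(wp(),[(247,236),(228,244)],.032)[:,:2]
for x in m: d=x-C; print(np.linalg.norm(d),np.degrees(np.arctan2(d[1],d[0])))
d=m[0]-m[1]; print(np.degrees(np.arctan2(d[1],d[0])))
E
```

```text
0.05093826258234602 29.82379719922716
0.04127311477565693 29.908292795942142
29.462981930513866
```

Call:
arm_command(delta_pos=[[-0.05, 0, 0.185], [0, -0.01, 0.185], [0, -0.01, 0.185], [0, -0.01, 0.185], [0, -0.01, 0.185], [0, 0, 0], [0, 0, 0]], rotation=[[0.85, -0.07, 0.03], [0.85, 0, 0], [0.85, 0, 0], [0.85, 0, 0], [0.85, 0, 0], [0, 0, 0], [0, 0, 0]])

```text
clock: 8.95
position: [0.5697, -0.2049, 0.0372]
tool_rot: [-2.536, 1.567, 1.832]
force: [-0.1, 0.0, 0.0]
grip_width: -0.0
```

```bash
python3 - <<'E'
from h import *
polar(-24.5,.053,.038,-114.5)
E
```

```text
r 0.0498 ang -18.95
t 8.95 pos [ 0.5697 -0.2049  0.0372] psi -109.73 tilt 0.21 w -0.0000 F [-0.1  0.   0. ] q [-0.14  0.88  0.6   1.8  -0.75  0.7   0.54]
delta tool (units of 30mm) [-0.027  0.101  0.169]
rot x units 0.795
level rotvec units [-0.    -0.028  0.02 ]
```

Call:
arm_command(delta_pos=[[0, 0.05, 0.1], [0, 0.05, 0.08], [0, 0, 0], [0, 0, 0]], rotation=[[0.4, 0, 0], [0.4, 0, 0], [0, 0, 0], [0, 0, 0]])

```text
clock: 9.35
position: [0.5703, -0.21, 0.0369]
tool_rot: [-2.364, 1.565, 1.921]
force: [-0.9, 1.2, 0.0]
grip_width: -0.0001
```

```bash
python3 - <<'E'
from h import *
polar(-24.5,.053,.038,-114.5)
E
```

```text
r 0.0522 ang -24.00
t 9.35 pos [ 0.5703 -0.21    0.0369] psi -114.46 tilt 0.34 w -0.0001 F [-0.9  1.2  0. ] q [-0.14  0.89  0.62  1.79 -0.77  0.72  0.48]
delta tool (units of 30mm) [-0.035  0.025  0.015]
rot x units 0.007
level rotvec units [ 0.   -0.04  0.04]
```

Call:
arm_command(delta_pos=[[0, 0, -0.12], [-0.7, 0, 0], [-1, 0, 0], [-1, 0, -0.4], [-1, 0, -0.6], [-1, 0, -0.6], [-1, 0, -0.6], [-1, 0, -0.6], [-1, 0, -0.6], [0, 0, 0]], rotation=[[0, 0, 0], [0, 0, 0], [0, 0, 0], [0, 0, 0], [0, 0, 0], [0, 0, 0], [0, 0, 0], [0, 0, 0], [0, 0, 0], [0, 0, 0]])

```text
clock: 10.35
position: [0.616, -0.1113, 0.277]
tool_rot: [-1.862, 1.568, 2.427]
force: [-0.5, -0.6, -0.4]
grip_width: -0.0
```

```bash
python3 - <<'E'
from jig import *
import pickle
show((.530,.169,.2),-103)
im,p=grab('wrist','w5'); pickle.dump(p,open('w5.pkl','wb'))
u=proj(p,[.5226,-.1887,.032])[0]; print(u)
x,y=u.astype(int)
cv2.imwrite('pics/c5.png',cv2.resize(im[max(0,y-110):y+110,max(0,x-110):x+110],None,fx=2.5,fy=2.5,interpolation=cv2.INTER_CUBIC)[:,:,::-1])
print(max(0,y-110),max(0,x-110))
jigmeas(im,p,(max(0,x-110),min(512,x+110),max(0,y-110),min(y+110,384)))
E
```

```text
t 10.35 pos [ 0.616  -0.1113  0.277 ] psi -114.31 tilt 0.19 w -0.0000 F [-0.5 -0.6 -0.4] q [-0.45  0.65  0.88  1.59 -0.54  1.16  0.12]
delta tool (units of 30mm) [ 2.595 -6.451 -7.332]
rot x units -1.884
level rotvec units [-0.    -0.009  0.03 ]
[218.20818637 241.35709488]
131 108
base ((488.3093566894531, -220.02462768554688), (322.3119201660156, 349.6285400390625), 66.7234115600586)
flange [ 0.52285449 -0.19038619] 0.05184622528807419 notch n 64 ang -65.34359718575452 depth 0.02441969009790865
```

View pics/c5.png

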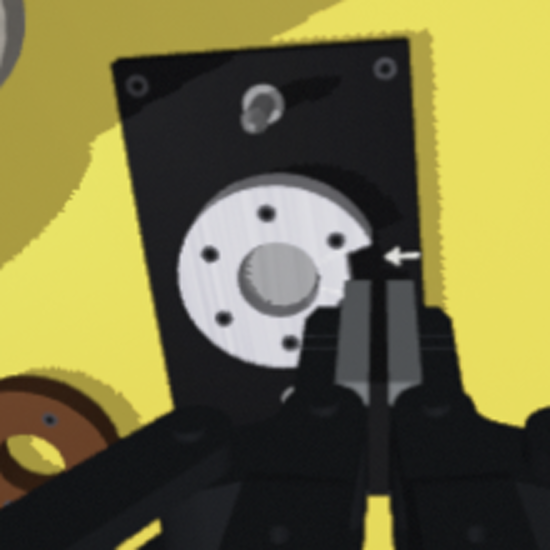

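The fingers hide the lower half of the notch. Its upper corner is at (256,229) and the arrow tip at (262,234). I'll check the angles, open the jaws, and move farther back for a clear view on the way to the plate.

Call:
arm_command(delta_pos=[[0, -0.7, -1], [0, -0.7, -1], [0, -0.7, -1], [0, 0, 0]], rotation=[[-0.4, 0, 0], [-0.4, 0, 0], [0, 0, 0], [0, 0, 0]], gripper=-1)

```text
clock: 10.8
position: [0.5875, -0.0044, 0.272]
tool_rot: [-1.225, 1.563, -3.137]
force: [0.8, 0.1, -0.9]
grip_width: 0.0582
```

```bash
python3 - <<'E'
from jig import *
import pickle
p=pickle.load(open('w5.pkl','rb'))
def A(p,uv,z):
    x=cast(p,[uv],z)[0,:2]; d=x-C; print(uv,x,np.linalg.norm(d),np.degrees(np.arctan2(d[1],d[0])))
A(p,(256,229),.032);A(p,(262,233.8),.014);A(p,(276,233),.014)
show((.530,.169,.2),-103)
im,p=grab('wrist','w6'); pickle.dump(p,open('w6.pkl','wb'))
u=proj(p,[.5226,-.1887,.032])[0]; print(u)
x,y=u.astype(int)
print(max(0,y-80),max(0,x-80))
cv2.imwrite('pics/c6.png',cv2.resize(im[max(0,y-80):y+80,max(0,x-80):x+80],None,fx=4,fy=4,interpolation=cv2.INTER_CUBIC)[:,:,::-1])
jigmeas(im,p,(max(0,x-50),min(512,x+50),max(0,y-50),min(y+50,384)))
E
```

```text
(256, 229) [ 0.5741929 -0.1926904] 0.05174698967638225 -4.422673716180308
(262, 233.8) [ 0.57491992 -0.2099435 ] 0.056468219783986855 -22.098666551708636
(276, 233) [ 0.592411   -0.21653891] 0.07515704512430561 -21.74089862006011
t 10.80 pos [ 0.5875 -0.0044  0.272 ] psi -109.55 tilt 0.45 w 0.0582 F [ 0.8  0.1 -0.9] q [-0.67  0.59  0.89  1.7  -0.5   1.11  0.03]
delta tool (units of 30mm) [ 2.414 -3.721 -4.812]
rot x units -1.091
level rotvec units [-0.     0.025  0.07 ]
[260.74782485 298.87754874]
218 180
base ((515.9708251953125, -205.35302734375), (173.50692749023438, 146.9915313720703), 70.80806732177734)
flange [ 0.52255965 -0.18981144] 0.05211324651993729 notch n 19 ang -18.23457705030665 depth 0.03555817850377577
```

View pics/c6.png

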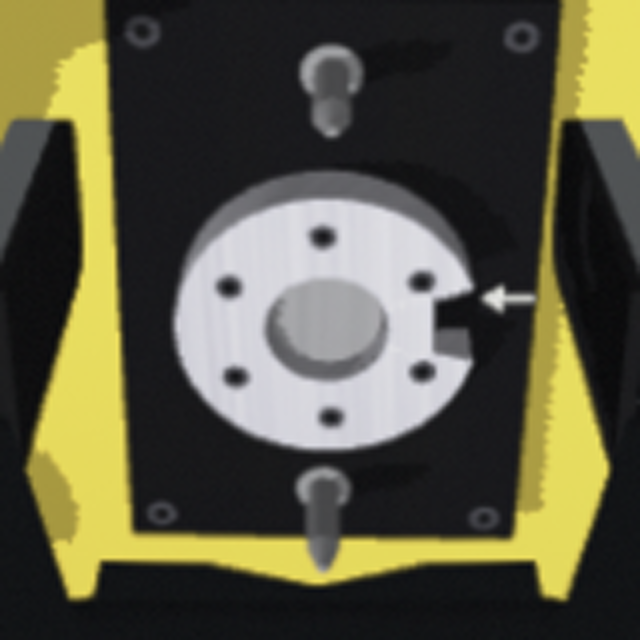

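The clear view shows the notch corners at (298,290) and (298,308), the arrow tip at (300,292.5), and the dowel tips at (263,252) and (260.8,360).

```bash
python3 - <<'E'
from h import *
import pickle
p=pickle.load(open('w6.pkl','rb')); C=np.array([.5226,-.1892])
def A(uv,z):
    x=cast(p,[uv],z)[0,:2]; d=x-C; print(uv,np.round(x,4),round(np.linalg.norm(d),4),np.degrees(np.arctan2(d[1],d[0])))
A((298,290.2),.032);A((298,308),.032);A((300,292.5),.014);A((312.5,292.5),.014)
t=cast(p,[(263,251.7),(260.8,360)],.054); print('dowels',t,t.mean(0),np.linalg.norm(t[0]-t[1]),np.degrees(np.arctan2(*(t[0]-t[1])[[1,0]])))
# dark base rectangle: front/left corners skipped; spigot
im=cv2.imread('pics/w6.png')
A((180+327/4,218+320/4),.026)
E
```

```text
(298, 290.2) [ 0.5748 -0.1921] 0.0522 -3.1741487891430267
(298, 308) [ 0.5661 -0.2204] 0.0536 -35.63632757055291
(300, 292.5) [ 0.5743 -0.2098] 0.0556 -21.736968118409393
(312.5, 292.5) [ 0.5911 -0.2158] 0.0735 -21.267094672350826
dowels [[ 0.55363106 -0.10898253  0.054     ]
 [ 0.49320658 -0.27240055  0.054     ]] [ 0.52341882 -0.19069154  0.054     ] 0.1742313649790464 69.70792148470005
(261.75, 298.0) [ 0.5229 -0.192 ] 0.0029 -84.28850112187129
```

Notch estimates lie between -18° and -21°, against the arrow and jig axis at -20.2°, which is inside 5°. Now to the press plate.

Call:
arm_command(delta_pos=[[0.1, -0.5, -1], [0.1, -0.5, -1], [0.1, -0.5, -1], [0.1, -0.5, -1], [0.1, -0.5, -1], [0.1, -0.5, -1], [0.1, -0.5, -1], [0, -0.4, -1], [0, 0, 0], [0, 0, 0]], rotation=[[-0.3, 0, 0], [-0.3, 0, 0], [-0.3, 0, 0], [-0.2, 0, 0], [0, 0, 0], [0, 0, 0], [0, 0, 0], [0, 0, 0], [0, 0, 0], [0, 0, 0]])

```text
clock: 11.85
position: [0.5374, 0.2497, 0.2438]
tool_rot: [-0.473, 1.556, -2.284]
force: [0.5, -0.9, 0.3]
grip_width: 0.0858
```

```bash
cat > plate.py <<'E'
from h import *
def platemeas(im,p,c,ang,ztop):
    """contour + holes of the plate; c, ang: guess"""
    hsv=cv2.cvtColor(im.copy(),cv2.COLOR_RGB2HSV)
    yel=(hsv[...,1]>110)&(hsv[...,2]>50)&(hsv[...,0]>15)&(hsv[...,0]<40)
    a=np.radians(ang); y=np.array([np.cos(a),np.sin(a)]); x=np.array([y[1],-y[0]]); c=np.array(c)
    box=[[*(c+sx*.055*x+sy*.116*y),ztop] for sx,sy in((1,1),(1,-1),(-1,-1),(-1,1))]
    R=np.zeros(im.shape[:2],np.uint8); cv2.fillPoly(R,[proj(p,box).astype(np.int32)],1)
    m=((R>0)&~yel).astype(np.uint8)
    cn=max(cv2.findContours(m,cv2.RETR_EXTERNAL,cv2.CHAIN_APPROX_NONE)[0],key=cv2.contourArea)
    P=cast(p,cn.reshape(-1,2)*1.,ztop)[:,:2]; print('plate',cv2.minAreaRect((P*1000).astype(np.float32)))
    H=[]
    for s in(1,-1):
        u,v=proj(p,[*(c+s*.088*y),ztop])[0]; m2=np.zeros_like(m); u,v=int(u),int(v); w=14
        if not(w<u<512-w and w<v<384-w): print('hole out',u,v); continue
        m2[v-w:v+w,u-w:u+w]=yel[v-w:v+w,u-w:u+w]
        n,l,st,ct=cv2.connectedComponentsWithStats(m2); 
        for k in range(1,n):
            if st[k,4]>15: print('hole',s,ct[k],st[k],cast(p,[ct[k]],ztop)[0,:2],cast(p,[ct[k]],ztop-.01)[0,:2])
E
python3 - <<'E'
from plate import *
show((.530,.169,.15),-103)
im,p=grab('wrist','w7'); platemeas(im,p,(.530,.169),77.1,.01)
E
```

```text
t 11.85 pos [0.5374 0.2497 0.2438] psi -103.77 tilt 0.84 w 0.0858 F [ 0.5 -0.9  0.3] q [-1.09  0.63  0.86  1.71 -0.53  1.07 -0.29]
delta tool (units of 30mm) [3.157 0.421 2.63 ]
rot x units -0.128
level rotvec units [-0.     0.124  0.063]
plate ((529.9373779296875, 169.11068725585938), (206.95352172851562, 85.41276550292969), 76.4087905883789)
hole 1 [268.5 136. ] [255 136  28   1  28] [0.55190888 0.27130265] [0.55174177 0.26962789]
hole 1 [270.58163265 150.41836735] [265 146  12  10  98] [0.55045073 0.25483708] [0.55024323 0.25270629]
hole -1 [269.5 281.8] [266 281   8   3  20] [0.5094888  0.08448167] [0.50814682 0.07763271]
hole -1 [269.5 294. ] [256 293  28   3  84] [0.5050812  0.06548085] [0.50361715 0.05810565]
```

The plate measures 207 x 85 mm at (0.530,0.169), with y at about 76.8°, which agrees with the first view. Moving over the handle.

Call:
arm_command(delta_pos=[[0.9, 0.14, 0.9], [0.8, 0.14, 0.9], [0.8, 0.14, 0.8], [0.6, 0, 0], [0, 0, 0], [0, 0, 0]], rotation=[[-0.1, 0.12, 0.06], [0, 0, 0], [0, 0, 0], [0, 0, 0], [0, 0, 0], [0, 0, 0]])

```text
clock: 12.5
position: [0.5333, 0.1588, 0.1489]
tool_rot: [1.142, 1.568, -0.669]
force: [0.4, 0.2, 0.0]
grip_width: 0.0853
```

```bash
python3 - <<'E'
from h import *
show((.530,.169,.045),-103.2)
E
```

```text
t 12.50 pos [0.5333 0.1588 0.1489] psi -103.74 tilt 0.18 w 0.0853 F [0.4 0.2 0. ] q [-0.91  0.68  0.76  1.9  -0.63  0.82 -0.05]
delta tool (units of 30mm) [ 3.461 -0.197 -0.31 ]
rot x units -0.091
level rotvec units [-0.     0.012 -0.027]
```

Call:
arm_command(delta_pos=[[0, -0.2, -0.3], [0.6, 0, 0], [0.6, 0, 0], [0.6, 0, 0], [0.6, 0, 0], [0.5, 0, 0], [0, 0, 0], [0, 0, 0]], rotation=[[-0.09, 0.01, -0.03], [0, 0, 0], [0, 0, 0], [0, 0, 0], [0, 0, 0], [0, 0, 0], [0, 0, 0], [0, 0, 0]])

```text
clock: 13.3
position: [0.5323, 0.1776, 0.0652]
tool_rot: [2.521, 1.561, 0.73]
force: [-0.6, -0.4, -0.5]
grip_width: 0.0854
```

```bash
python3 - <<'E'
from h import *
show((.530,.169,.045),-103.2)
E
```

```text
t 13.30 pos [0.5323 0.1776 0.0652] psi -102.65 tilt 0.56 w 0.0854 F [-0.6 -0.4 -0.5] q [-0.85  0.79  0.63  1.93 -0.75  0.66  0.03]
delta tool (units of 30mm) [ 0.671 -0.016  0.303]
rot x units 0.092
level rotvec units [-0.    -0.075 -0.054]
```

Call:
arm_command(delta_pos=[[0.3, -0.01, 0.25], [0.35, 0, 0], [0, 0, 0], [0, 0, 0]], rotation=[[0.09, -0.07, -0.05], [0, 0, 0], [0, 0, 0], [0, 0, 0]])

```text
clock: 13.7
position: [0.5311, 0.1703, 0.0457]
tool_rot: [2.267, 1.569, 0.465]
force: [-0.0, 0.4, -0.1]
grip_width: 0.0853
```

```bash
python3 - <<'E'
from h import *
show((.530,.169,.045),-103.2)
E
```

```text
t 13.70 pos [0.5311 0.1703 0.0457] psi -103.23 tilt 0.12 w 0.0853 F [-0.   0.4 -0.1] q [-0.83  0.82  0.6   1.93 -0.77  0.63  0.05]
delta tool (units of 30mm) [ 0.024 -0.025  0.05 ]
rot x units -0.005
level rotvec units [ 0.    -0.013 -0.015]
```

Call:
arm_command(delta_pos=[[0, 0, 0], [0, 0, 0], [0, 0, 0], [0, 0, 0], [0, 0, 0], [0, 0, 0], [0, 0, 0], [0, 0, 0], [0, 0, 0], [0, 0, 0]], rotation=[[0, 0, 0], [0, 0, 0], [0, 0, 0], [0, 0, 0], [0, 0, 0], [0, 0, 0], [0, 0, 0], [0, 0, 0], [0, 0, 0], [0, 0, 0]], gripper=1, grip_force=90)

```text
clock: 14.7
position: [0.5314, 0.1705, 0.0465]
tool_rot: [2.342, 1.568, 0.541]
force: [-0.3, -0.1, -0.3]
grip_width: 0.0143
```

```bash
python3 - <<'E'
from plate import *
show()
im,p=grab('wrist','w8'); platemeas(im,p,(.530,.169),76.8,.01)
E
```

```text
t 14.70 pos [0.5314 0.1705 0.0465] psi -103.23 tilt 0.17 w 0.0143 F [-0.3 -0.1 -0.3] q [-0.83  0.82  0.6   1.93 -0.77  0.63  0.05]
level rotvec units [ 0.    -0.02  -0.021]
plate ((528.9651489257812, 164.57748413085938), (214.53330993652344, 109.26618957519531), 76.6225357055664)
hole 1 [258.30550918  77.91652755] [245  64  26  27 599] [0.5504422  0.25435625] [0.5504976  0.25454773]
```

Gripped: the jaws stopped at 14 mm on the bar. Lifting gently.

Call:
arm_command(delta_pos=[[-0.3, 0, 0], [-0.5, 0, 0], [-0.6, 0, 0], [-0.6, 0, 0], [-0.6, 0, 0], [-0.5, 0, 0], [-0.3, 0, 0], [0, 0, 0], [0, 0, 0], [0, 0, 0]], rotation=[[0, 0, 0], [0, 0, 0], [0, 0, 0], [0, 0, 0], [0, 0, 0], [0, 0, 0], [0, 0, 0], [0, 0, 0], [0, 0, 0], [0, 0, 0]])

```text
clock: 15.75
position: [0.5294, 0.1698, 0.1576]
tool_rot: [2.953, 1.569, 1.151]
force: [-0.6, -0.4, -6.3]
grip_width: 0.0145
```

```bash
python3 - <<'E'
from plate import *
show((.5226,-.189,.15),-110.2)
s,R,psi=state()
im,p=grab('wrist','w9')
c=s['position'][:2]-[.0011,.0018]
platemeas(im,p,c,psi+180,s['position'][2]-.0465+.01)
E
```

```text
t 15.75 pos [0.5294 0.1698 0.1576] psi -103.28 tilt 0.10 w 0.0145 F [-0.6 -0.4 -6.3] q [-0.94  0.67  0.77  1.89 -0.62  0.84 -0.07]
delta tool (units of 30mm) [ 0.235  2.526 11.693]
rot x units 1.154
level rotvec units [-0.    -0.016 -0.003]
plate ((527.0452880859375, 163.8839874267578), (214.54254150390625, 109.97307586669922), 76.68899536132812)
hole 1 [258.43820225  77.86998395] [245  64  27  27 623] [0.54855713 0.25368625] [0.54859734 0.25387792]
```

The hole pixel is unchanged, so nothing slipped or tilted, and the load is about 6.3 N. Carrying to the jig at this height.

Call:
arm_command(delta_pos=[[0, 0.1, 0.3], [0, 0.15, 0.6], [0, 0.25, 0.8], [0, 0.28, 0.8], [0, 0.28, 0.8], [0, 0.28, 0.8], [0, 0.28, 0.8], [0, 0.28, 0.8], [0, 0.28, 0.8], [0, 0.28, 0.8]], rotation=[[0.3, 0, 0], [0.3, 0, 0], [0.3, 0, 0], [0.25, 0, 0], [0, 0, 0], [0, 0, 0], [0, 0, 0], [0, 0, 0], [0, 0, 0], [0, 0, 0]])

```text
clock: 16.8
position: [0.52, -0.0812, 0.1549]
tool_rot: [-0.528, 1.565, -2.477]
force: [0.9, 0.3, -5.1]
grip_width: 0.0142
```

```bash
python3 - <<'E'
from h import *
show((.5237,-.1877,.155),-110.2)
E
```

```text
t 16.80 pos [ 0.52   -0.0812  0.1549] psi -111.68 tilt 0.32 w 0.0142 F [ 0.9  0.3 -5.1] q [-0.5   0.63  0.78  1.97 -0.61  0.8   0.25]
delta tool (units of 30mm) [0.01  1.425 3.252]
rot x units -0.247
level rotvec units [0.    0.046 0.027]
```

Call:
arm_command(delta_pos=[[0, 0.35, 0.8], [0, 0.35, 0.7], [0, 0.3, 0.6], [0, 0.2, 0.4], [0, 0, 0], [0, 0, 0]], rotation=[[-0.15, 0.04, 0.02], [-0.1, 0, 0], [0, 0, 0], [0, 0, 0], [0, 0, 0], [0, 0, 0]])

```text
clock: 17.4
position: [0.5193, -0.1812, 0.1545]
tool_rot: [-0.396, 1.565, -2.342]
force: [-0.6, 0.5, -5.6]
grip_width: 0.0142
```

```bash
python3 - <<'E'
from h import *
show((.5237,-.1877,.155),-110.2)
E
```

```text
t 17.40 pos [ 0.5193 -0.1812  0.1545] psi -111.51 tilt 0.32 w 0.0142 F [-0.6  0.5 -5.6] q [-0.29  0.66  0.76  1.91 -0.61  0.82  0.42]
delta tool (units of 30mm) [-0.017  0.217  0.149]
rot x units -0.218
level rotvec units [0.    0.049 0.02 ]
```

Call:
arm_command(delta_pos=[[0, 0.22, 0.15], [0.5, 0, 0], [0.5, 0, 0], [0.4, 0, 0], [0, 0, 0], [0, 0, 0]], rotation=[[-0.22, 0.05, 0.02], [0, 0, 0], [0, 0, 0], [0, 0, 0], [0, 0, 0], [0, 0, 0]])

```text
clock: 18.0
position: [0.5229, -0.1868, 0.1071]
tool_rot: [-1.808, 1.568, 2.555]
force: [0.1, 0.2, -4.8]
grip_width: 0.0145
```

```bash
python3 - <<'E'
from h import *
show((.5237,-.1877,.108),-110.2)
E
```

```text
t 18.00 pos [ 0.5229 -0.1868  0.1071] psi -110.05 tilt 0.17 w 0.0145 F [ 0.1  0.2 -4.8] q [-0.22  0.73  0.68  1.92 -0.67  0.74  0.5 ]
delta tool (units of 30mm) [-0.03   0.036  0.018]
rot x units 0.026
level rotvec units [ 0.    -0.007  0.027]
```

The plate's underside is now about 7 mm above the dowel tips. My last viewing is a composite of the hole from the wrist camera plus both fixed cameras.

```bash
python3 - <<'E'
from h import *
import pickle
w,p=grab('wrist','w10'); s,ps=grab('scene','s10'); d,pd=grab('side','d10'); pickle.dump((p,ps,pd),open('p10.pkl','wb'))
def crop(im,c,h,wd,f):
    u,v=[int(round(x)) for x in c]; y0,x0=max(0,v-h),max(0,u-wd); print(x0,y0,f); return cv2.resize(im[y0:y0+2*h,x0:x0+2*wd],None,fx=f,fy=f,interpolation=cv2.INTER_CUBIC)
a=crop(w,(258,78),30,30,6.6667); y=np.array([np.cos(np.radians(69.8)),np.sin(np.radians(69.8))])
b=crop(s,proj(ps,[.5226,-.189,.06])[0],30,40,5)
e=crop(d,proj(pd,[.5226,-.189,.06])[0],30,40,5)
f=cv2.resize(w,(400,300))
cv2.imwrite('pics/c10.png',np.vstack([np.hstack([a[:300],np.zeros((300,400,3),np.uint8)])[:, :400] if a.shape[1]<400 else cv2.resize(a[:,:],(400,300)),f])[:,:,::-1] if 0 else np.vstack([np.hstack([cv2.resize(a,(300,300)),np.zeros((300,100,3),np.uint8),f]),np.hstack([cv2.resize(b,(400,300)),cv2.resize(e,(400,300))])])[:,:,::-1])
print('dowel a pred', proj(p,[[*(np.array([.5227,-.1895])+.088*y),.054],[*(np.array([.5227,-.1895])+.088*y),.014]]))
E
```

```text
228 48 6.6667
169 183 5
227 198 5
dowel a pred [[261.70901203  79.46416164]
 [261.33263819  80.37038589]]
```

View pics/c10.png

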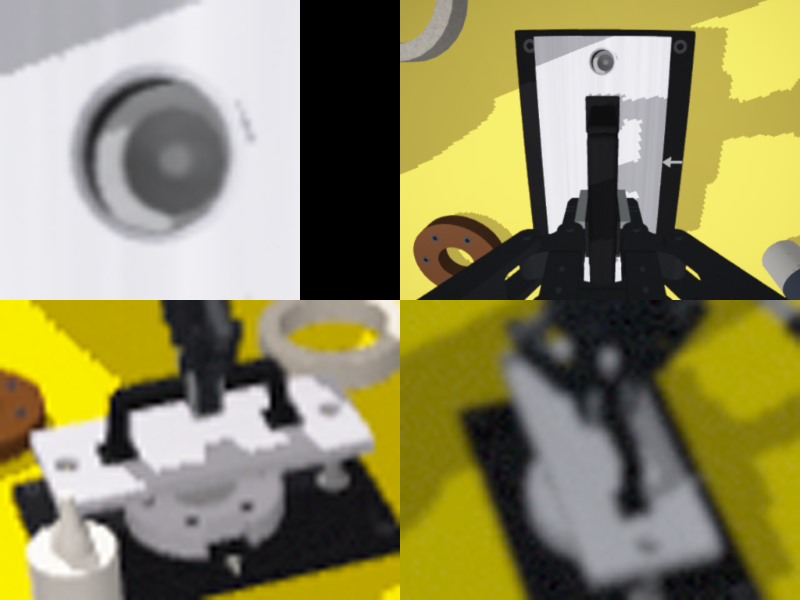

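The wrist crop shows dowel A's tip inside the hole but off-centre: tip at (263.4,79.8), hole centre at (258.4,78.6). The scene view shows the notch facing the arrow. Computing the shift.

```bash
python3 - <<'E'
from h import *
import pickle
p,ps,pd=pickle.load(open('p10.pkl','rb')); s,R,psi=state()
t=cast(p,[(263.4,79.8)],.054)[0]; h=cast(p,[(258.4,78.6)],s['position'][2]-.0465+.01)[0]
print(t,h,t-h); d=t-h; d[2]=0; print('tool units',R.T@d/.03); show((.5229,-.1868,.09),-110.2)
print('implied centre',t[:2]-.088*np.array([np.cos(np.radians(69.8)),np.sin(np.radians(69.8))]))
# hole B from the scene view (crop 400px per 80px)
for n,uv,z in (('A',(169+330/5,183+108/5),.0706),('B',(169+66/5,183+163/5),.0706)): print(n,cast(ps,[uv],z))
E
```

```text
[ 0.55387527 -0.1073835   0.054     ] [ 0.55154024 -0.10618394  0.07132771] [ 0.00233503 -0.00119956 -0.01732771]
tool units [-0.00015857  0.08682395  0.01088965]
t 18.15 pos [ 0.5232 -0.1869  0.1078] psi -110.04 tilt 0.11 w 0.0146 F [-0.7 -0.1 -6.1] q [-0.22  0.72  0.68  1.92 -0.67  0.74  0.5 ]
delta tool (units of 30mm) [ 0.594 -0.01   0.002]
rot x units 0.026
level rotvec units [-0.    -0.009  0.016]
implied centre [ 0.52348903 -0.18997089]
A [[ 0.55541378 -0.10663804  0.0706    ]]
B [[ 0.49323342 -0.27140531  0.0706    ]]
```

Call:
arm_command(delta_pos=[[0, 0.077, 0.01], [0, 0, 0], [0.15, 0, 0], [0.15, 0, 0], [0.1, 0, 0], [0, 0, 0]], rotation=[[0.02, 0, 0.02], [0, 0, 0], [0, 0, 0], [0, 0, 0], [0, 0, 0], [0, 0, 0]])

```text
clock: 18.75
position: [0.5262, -0.1879, 0.0958]
tool_rot: [2.087, 1.568, 0.164]
force: [-0.2, 0.4, -5.0]
grip_width: 0.014
```

```bash
cat > hole.py <<'E'
from h import *
# bright plate top around hole A: hole outline by threshold, dowel tip as small bright/dark disc inside
def hole():
    s,R,psi=state(); im,p=grab('wrist'); g=cv2.cvtColor(im,cv2.COLOR_RGB2GRAY)[48:108,228:288]
    m=(g<185).astype(np.uint8); n,l,st,c=cv2.connectedComponentsWithStats(m)
    G=cv2.resize(g,None,fx=4,fy=4,interpolation=cv2.INTER_CUBIC)
    ci=cv2.HoughCircles(cv2.GaussianBlur(G,(0,0),2),cv2.HOUGH_GRADIENT,1,4,param1=60,param2=14,minRadius=35,maxRadius=70)
    if ci is not None:
        for u,v,r in ci[0][:6]: print('circ',round(228+u/4,1),round(48+v/4,1),round(r/4,1))
    return im
E
python3 - <<'E'
from hole import *
show((.5252,-.1877,.0785),-110.2); hole()
E
```

```text
t 18.75 pos [ 0.5262 -0.1879  0.0958] psi -110.15 tilt 0.16 w 0.0140 F [-0.2  0.4 -5. ] q [-0.21  0.74  0.66  1.92 -0.69  0.72  0.51]
delta tool (units of 30mm) [ 0.577 -0.035  0.004]
rot x units 0.009
level rotvec units [-0.    -0.014 -0.024]
circ 257.4 79.4 16.5
circ 255.6 79.9 15.9
circ 258.4 77.6 14.6
circ 258.4 78.6 15.4
circ 256.4 79.1 17.4
circ 259.9 78.6 16.0
```

Call:
arm_command(delta_pos=[[0.1, -0.015, 0], [0.1, 0, 0], [0.1, 0, 0], [0, 0, 0]], rotation=[[0, 0, -0.02], [0, 0, 0], [0, 0, 0], [0, 0, 0]])

```text
clock: 19.2
position: [0.5257, -0.1878, 0.0862]
tool_rot: [3.017, 1.569, 1.094]
force: [0.4, -0.4, -5.8]
grip_width: 0.0143
```

```bash
python3 - <<'E'
from hole import *
show((.5252,-.1877,.0785),-110.2); print(monitor.observe()['moment'])
im=hole(); cv2.imwrite('pics/w11.png',im[:,:,::-1]); g=cv2.cvtColor(im,cv2.COLOR_RGB2GRAY); print(g[79,236:282]); print(g[58:100,258])
E
```

```text
t 19.20 pos [ 0.5257 -0.1878  0.0862] psi -110.15 tilt 0.08 w 0.0143 F [ 0.4 -0.4 -5.8] q [-0.2   0.76  0.65  1.92 -0.7   0.7   0.52]
delta tool (units of 30mm) [ 0.258 -0.017  0.001]
rot x units 0.008
level rotvec units [-0.    -0.013 -0.002]
[-0.00612493 -0.00162051 -0.06657719]
circ 258.9 77.6 14.9
circ 257.4 78.6 16.8
circ 259.6 78.4 15.7
circ 258.6 79.1 15.4
circ 258.9 76.6 14.0
circ 259.4 80.1 14.2
[236 235 234 235 234 223 182 148 114  86 109 140 145 146 148 151 152 145
 157 176 180 183 182 153 115 102  99  98  98  96  94  97 117 130 132 133
 130 128 189 222 229 233 234 234 233 233]
[179 220 219 199 180 130 131 135 135 133 118 107 103 104 102  99 103 115
 138 161 176 182 178 167 143 122 108 105 105 106 109 110 112 134 134 134
 147 184 206 231 233 233]
```

The underside is at about 40 mm, past the taper on both dowels, with no side force. Lowering onto the flange.

Call:
arm_command(delta_pos=[[0.08, 0, 0], [0.08, 0, 0], [0.06, 0, 0], [0, 0, 0]], rotation=[[0, 0, 0], [0, 0, 0], [0, 0, 0], [0, 0, 0]])

```text
clock: 19.65
position: [0.5257, -0.1879, 0.0793]
tool_rot: [2.896, 1.569, 0.973]
force: [-0.0, -0.3, -5.9]
grip_width: 0.0146
```

```bash
python3 - <<'E'
from h import *
show((.5252,-.1877,.0785),-110.2)
E
```

```text
t 19.65 pos [ 0.5257 -0.1879  0.0793] psi -110.16 tilt 0.08 w 0.0146 F [-0.  -0.3 -5.9] q [-0.19  0.77  0.64  1.92 -0.71  0.69  0.52]
delta tool (units of 30mm) [ 0.028 -0.019  0.   ]
rot x units 0.007
level rotvec units [ 0.    -0.014 -0.003]
```

Call:
arm_command(delta_pos=[[0.03, 0, 0], [0.03, 0, 0], [0, 0, 0]], rotation=[[0, 0, 0], [0, 0, 0], [0, 0, 0]])

```text
clock: 19.95
position: [0.5257, -0.1879, 0.0788]
tool_rot: [2.886, 1.568, 0.963]
force: [-0.8, -1.1, -6.4]
grip_width: 0.014
```

Call:
arm_command(delta_pos=[[0.05, 0, 0], [0.05, 0, 0], [0, 0, 0]], rotation=[[0, 0, 0], [0, 0, 0], [0, 0, 0]])

```text
clock: 20.25
position: [0.5257, -0.1879, 0.0789]
tool_rot: [2.868, 1.565, 0.945]
force: [-1.6, 0.2, -7.2]
grip_width: 0.0147
```

The TCP stopped at z 0.0789, which puts the underside at about 32 mm, so the plate is seated. Releasing.

Call:
arm_command(delta_pos=[[0, 0, 0], [0, 0, 0], [0, 0, 0], [0, 0, 0], [0, 0, 0], [0, 0, 0], [0, 0, 0], [0, 0, 0]], rotation=[[0, 0, 0], [0, 0, 0], [0, 0, 0], [0, 0, 0], [0, 0, 0], [0, 0, 0], [0, 0, 0], [0, 0, 0]], gripper=-0.3)

```text
clock: 21.05
position: [0.5269, -0.1885, 0.0791]
tool_rot: [2.466, 1.564, 0.542]
force: [-0.2, -1.5, 0.1]
grip_width: 0.0557
```

```bash
python3 - <<'E'
from hole import *
show(); hole()
E
```

```text
t 21.05 pos [ 0.5269 -0.1885  0.0791] psi -110.20 tilt 0.38 w 0.0557 F [-0.2 -1.5  0.1] q [-0.19  0.76  0.63  1.92 -0.71  0.69  0.53]
level rotvec units [-0.   -0.05 -0.04]
circ 256.1 78.9 17.1
circ 255.1 78.6 16.2
circ 255.1 77.4 17.1
circ 254.6 80.1 15.2
circ 253.6 78.6 17.1
circ 255.6 81.1 15.0
```

Call:
arm_command(delta_pos=[[-0.4, 0, 0], [-0.7, 0, 0], [-1, 0, 0], [-1, 0, 0], [-1, 0, -0.8], [-1, 0, -0.8], [-1, 0, -0.8], [-0.6, 0, -0.8], [0, 0, -0.8], [0, 0, 0]], rotation=[[0, 0, 0], [0, 0, 0], [0, 0, 0], [0, 0, 0], [0, 0, 0], [0, 0, 0], [0, 0, 0], [0, 0, 0], [0, 0, 0], [0, 0, 0]], gripper=-1)

```text
clock: 22.1
position: [0.5668, -0.0747, 0.2966]
tool_rot: [2.414, 1.562, 0.484]
force: [-1.2, 0.2, -0.7]
grip_width: 0.0854
```

```bash
python3 - <<'E'
from h import *
import pickle
show()
im,p=grab('wrist','w12'); pickle.dump(p,open('w12.pkl','wb'))
hsv=cv2.cvtColor(im.copy(),cv2.COLOR_RGB2HSV)
c0=np.array([.5232,-.1898]); a=np.radians(69.8); y=np.array([np.cos(a),np.sin(a)]); x=np.array([y[1],-y[0]])
R=np.zeros(im.shape[:2],np.uint8); cv2.fillPoly(R,[proj(p,[[*(c0+i*.062*x+j*.108*y),.042] for i,j in((1,1),(1,-1),(-1,-1),(-1,1))]).astype(np.int32)],1)
m=((R>0)&(hsv[...,1]<60)&(hsv[...,2]>75)).astype(np.uint8); m=cv2.morphologyEx(m,cv2.MORPH_OPEN,np.ones((3,3)))
cn=max(cv2.findContours(m,cv2.RETR_EXTERNAL,cv2.CHAIN_APPROX_NONE)[0],key=cv2.contourArea).reshape(-1,2)
print('bbox px',cn.min(0),cn.max(0))
for z in(.042,.052): print(z,cv2.minAreaRect((cast(p,cn*1.,z)[:,:2]*1000).astype(np.float32)))
# dowel tips: brightness blobs expected at
print('exp dowels',proj(p,[[*(c0+s*.088*y),.054] for s in(1,-1)]),'holes at home',proj(p,[[*(c0+s*.088*y),.042] for s in(1,-1)]))
E
```

```text
t 22.10 pos [ 0.5668 -0.0747  0.2966] psi -110.57 tilt 0.48 w 0.0854 F [-1.2  0.2 -0.7] q [-0.58  0.53  0.91  1.72 -0.46  1.12  0.11]
level rotvec units [ 0.    -0.059 -0.053]
bbox px [219 172] [293 312]
0.042 ((521.7848510742188, -187.99546813964844), (207.6685028076172, 98.87023162841797), 69.33660125732422)
0.052 ((523.6829223632812, -183.0248565673828), (202.25363159179688, 96.29217529296875), 69.33660125732422)
exp dowels [[257.13561939 188.23803356]
 [258.18782082 309.11825392]] holes at home [[257.12487863 185.31871252]
 [258.15188855 303.68571194]]
```

No viewings are left, so I'll check numerically: polar intensity profiles for the notch and arrow, and the plate's edges along its x axis and in the fixed cameras.

```bash
python3 - <<'E'
from h import *
import pickle
im=cv2.imread('pics/w12.png'); p=pickle.load(open('w12.pkl','rb')); g=cv2.cvtColor(im,cv2.COLOR_BGR2GRAY).astype(np.float32)
def samp(X): u=proj(p,X).astype(np.float32); return cv2.remap(g,u[None,:,0],u[None,:,1],cv2.INTER_LINEAR)[0]
c0=np.array([.5232,-.1898])
def pol(r,z,A): return samp([[c0[0]+r*np.cos(t),c0[1]+r*np.sin(t),z] for t in np.radians(A)])
A=np.arange(-46,8,2.)
print(A.astype(int))
for r in(.0465,.049,): print('flange r',r,pol(r,.032,A).astype(int))
for r in(.057,.062,.067,.07): 
    B=np.arange(-30,-10,.5); v=pol(r,.014,B); w=np.clip(v-60,0,None); print('arrow r',r,v.max(),(B*w).sum()/max(w.sum(),1))
a=np.radians(69.8); y=np.array([np.cos(a),np.sin(a)]); x=np.array([y[1],-y[0]])
t=np.arange(-.056,.0561,.001)
for yy in(.07,.075,.08): 
    v=samp([[*(c0+yy*y+k*x),.042] for k in t]); b=t[v>110]; print('plate x edges at y',yy,b.min(),b.max())
s=np.arange(.08,.12,.001)
for xx in(-.025,.025):
    v=samp([[*(c0+xx*x+k*y),.042] for k in s]); v2=samp([[*(c0+xx*x-k*y),.042] for k in s]); print('y end',xx,s[v>90].max(),s[v2>90].max()); print(v.astype(int)[15:],v2.astype(int)[15:])
E
```

```text
[-46 -44 -42 -40 -38 -36 -34 -32 -30 -28 -26 -24 -22 -20 -18 -16 -14 -12
 -10  -8  -6  -4  -2   0   2   4   6]
flange r 0.0465 [141 141 142 143 144 132 110 102 100  95  76  38  26  26  27  33  37  42
  50  59  70  86 111 136 140 140 140]
flange r 0.049 [144 145 146 146 144 126  97  90  80  63  48  23  16  16  17  16  16  17
  16  16  20  33  87 138 143 144 141]
arrow r 0.057 137.78809 -20.635032248902135
arrow r 0.062 144.56836 -20.66079450814753
arrow r 0.067 134.1875 -20.535362136966654
arrow r 0.07 135.79883 -20.550168034746836
plate x edges at y 0.07 -0.04099999999999999 0.04400000000000009
plate x edges at y 0.075 -0.03999999999999999 0.04300000000000009
plate x edges at y 0.08 -0.03999999999999999 0.04300000000000009
y end -0.025 0.10400000000000002 0.11900000000000004
[196 196 196 196 196 196 194 186 164 118  87  58  37  26  24  23  23  24
  24  22  19  16  16  16  15] [203 203 203 203 203 203 203 202 201 199 198 197 197 198 198 198 198 197
 197 197 197 197 197 197 198]
y end 0.025 0.10400000000000002 0.11900000000000004
[202 202 202 202 202 202 201 191 161 123  84  55  29  19  16  15  17  16
  15  15  16  16  19  21  21] [205 204 204 204 205 205 204 202 200 199 199 199 199 199 199 199 199 198
 198 198 198 198 198 198 198]
```

Notch middle is about -18.9° and the arrow -20.6°, so they are under 2° apart. The plate is within 1.5 mm in x and about 1 mm in y. Handing in.

```bash
python3 -c "
from h import *
show(); print(bot.job_done())"
```

```text
t 22.15 pos [ 0.5663 -0.0765  0.2969] psi -110.68 tilt 0.48 w 0.0855 F [ 0.5 -1.4  1. ] q [-0.58  0.53  0.91  1.72 -0.46  1.12  0.11]
level rotvec units [-0.    -0.054 -0.058]
the job is handed in; nothing more can be done
None
```

I turned the flange about 110° clockwise with the shut fingertips in its notch. I then took the press plate by its handle, lowered it over both dowels onto the flange, let go, drew back and handed in at 22 s.

| Check | Result | Limit |
|---|---|---|
| Notch against arrow | about 1.7° off (estimates of the notch angle along the way scattered from -18° to -21°; jig axis -20.2°) | 5° |
| Plate centre in x | about 1.5 mm off | 4 mm |
| Plate centre in y | about 1 mm off | 4 mm |
| Plate in line with the dowels | 0.5° off | about 3° |
| Plate underside height | about 32.4 mm, taken from the tool height where it stopped | home is 32 mm |

- **Contour fit:** the final rectangle fit of the plate gave a width of 99 mm instead of 84 mm. I think flange parts beside the plate were included, so I used separate edge profiles for x.
- **Not checked:** the y offset comes from the end at dowel A only, because the far end was hidden against the bright bench. I did not measure the plate's tilt separately after release, or the bystanders' positions at the end. No unexpected contact force showed in any reading.

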